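Line up the work-rest bar with a drift and bolt it down

ROBOT

A 6-joint arm with a two-finger parallel gripper is mounted at the origin on the work surface. World frame = base frame: x ahead of the robot, y to its left, z up, the work surface at z = 0. Lengths are in m, angles in rad, forces in N, time in s.
With the tool pointing down it reaches from about 0.35 to 0.775 m from the base axis. Payload 5.5 kg.
Tool frame: the origin (TCP) lies midway between the tips of the shut fingers; the grasp point (between the pads) lies 19 mm behind it (pinch_z is the distance from the TCP to the grasp point, in m); z points along the fingers, x is the direction in which the jaws open and shut, and the axes are right-handed (so a half turn about z gives the same grasp; the last joint's range is limited). The gripper opens to 85 mm and grips with 20 to 120 N. Pads are 22 mm wide; open, the fingers measure 114 mm over their backs; the gripper's body (76 mm by 85 mm) begins 54 mm behind the grasp point. The pads swing forward as they close: fully open they stand 13 mm farther back than shut.
Start: joints at [-1.332, 0.313, 0.046, 1.304, 0, 1.431], TCP at [0.213, -0.534, 0.231] pointing down, gripper open.
Joint ranges: [-2.76, 2.76], [-0.86, 1.69], [-1.03, 1.26], [-2.2, 2.34], [-1.47, 1.5], [-3.14, 3.14]. Speed limits (rad/s): [2.57, 2.57, 3.14, 3.14, 3.14, 3.14].

INTERFACE

Orientations are given as a unit quaternion [w, x, y, z].
In Python, from workcell import get_state, read_camera, camera_info, hand_in, trace, pinch_z gives the robot as it stands. The module is installed in compiled form; this text tells all that it offers.
- The arm moves only by the tool arm_command, never from a script. Its argument "steps" is text: rows parted by semicolons, each of 4 numbers parted by spaces: the shift along the world's x, y, z in mm, then the turn about the world's z in rad. In form: tx ty tz spin; .... A call has 1 to 20 rows; each row is the pose to reach, as a shift and turn from the pose measured when the call began; what a row does not reach only later rows make up. A row lasts 1/8 s, in which the tool goes at most 62.5 mm and 10.7 degrees, less where a joint would pass 70% of its speed; a pose out of reach is approached as far as the arm can. A call with a gripper value outside its range is refused whole. "fingers" is the gripper command: -1 is shut, 1 is fully open, values between are in proportion, set as the call begins (left out, the last holds). The fingers move at their own pace and stop on an object; "newtons" is the grip in N (left out, the last holds). Time passes only in rows, so rows that repeat a pose let the fingers close. It gives the time, the measured TCP pose, the force and the opening at its end, in the units of the state.
- get_state(): the state, without advancing time (a new reading comes with each control period).
- read_camera(name): name is "scene" or "top"; returns the picture (420x560x3 uint8, red, green, blue); there is no depth.
- camera_info(name): a dict with "mtx" (3x3 intrinsics, pixels), "k1" (the pictures are not rectified: a ray, as slopes to the right and down, at radius r is drawn at 1 + k1 r^2 times it, then the intrinsics apply), "R" (3x3) and "t" (3): a world point X has camera coordinates R X + t. Camera axes: x right, y down, z forward; pixel columns grow to the right and rows downward; lengths in m; the calibration is good to about 2 mm. A picture is of the moment at which its call begins. camera_info takes no time and is no camera call.
- hand_in(): hands the job in, once; it reports no verdict.
Trained networks look in the newest picture that a camera, given by its name, has taken for a name from the list of things; names that differ only in an ending like _2 or _b are one class to them, and where a whole thing is asked for, a point or a joint stands for the part that bears it (a point fixed in the world has none). Each returns a list of dicts, best first, with "score" (0 to 1); they miss things now and then, are a little off and sometimes report something else, mostly with a low value. They report only what shows in the picture. A call takes as long as a camera call. They do not tell look-alikes from the thing itself.
- trace(camera, name): "mask" (420x560 bool, what is visible of it) and "box" ([left, top, width, height] in pixels, round what is visible of it).
The state is a dict: "clock": time; "joint_pos": joint angles; "qvel": joint speeds; "tau": joint torques, N m; "tcp_pos": TCP position; "orientation": TCP orientation; "wrist_force": force on the tool from outside, world axes, zero at the start; "ft_torque": the same for the moment, N m; "finger_gap": finger opening in m.
Only numpy, scipy, OpenCV 4.12 (cv2) and the standard library are available. Lean on these libraries where they do the work, as an engineer would, in place of code of your own. Each camera call takes 0.05 s, during which the arm holds its last target.

TASK

The flat steel bar on the green work-rest pedestal has swung aside, so its hole no longer lines up with the hole in the casting under it. Work the stout tapered drift from the rack down through both holes until its collar meets the bar, which brings them into line, then draw it out and hang it back in the rack hole it came from. Then put the thick hex-headed bolt from the rack fully down through both holes and let go.

Things in the scene. Friction and masses are not known exactly. Their poses are not given: they have to be found in the camera images.
- drift (a point): Stout tapered drift, 0.5 kg, hung by its collar in a 36 mm hole of the rack (holes 75 mm apart along this point's y, neighbours up to 46 mm above the rack top). Point: on its axis, half-way up, 8.5 mm below the collar's underside. From that underside up: collar 48 mm wide, 6 high, round handle 30 wide to 66 mm; down: 33 mm shank for 28 mm, then taper to a 6 mm tip at 83. z up. Not the slim punch.
- bolt (a point): Thick hex-headed bolt, 0.4 kg, hung head up by its collar in another hole of the rack. Point: on its axis, half-way up, 12.5 mm below the collar's underside. From that underside up: collar 48 mm wide, 5 mm high, hexagonal head 35 mm across flats to 35 mm; down: 24 mm round shank 60 mm long, last 4 mm chamfered to 18 mm. z up. Not the thin bolt (14 mm shank, 24 mm head).
- casting_hole (a point): Centre of the 36 mm round vertical through hole in the fixed green casting (hole 85 mm deep), at the level of the casting's flat top, which is also the underside of the steel bar. The point's y points to the bar's pivot, 160 mm away; z up.
- bar_hole (a point): Centre of the 36 mm through hole in the free end of the flat steel bar (10 mm thick, 70 mm wide), at its top face, 10 mm above the casting's top. The bar swings level on a stiff pivot 160 mm away; 2 to 3 N sideways at the hole moves it and it stays put. It starts 14 to 20 mm aside: the drift's tip enters where the holes overlap and is then pushed towards the casting hole as it is lowered.
Things that resemble listed ones, but are neither listed nor needed, are in the scene too. Leave any orange look-alike of the part that bears bolt alone. What is shaped like the part that bears drift but yellow is not meant.

How it is judged:
On the way:
1. the drift is down through both holes (collar within 15 mm of the bar) and the holes are in line within 8 mm (horizontal distance between drift and casting_hole below 0.012 m and z of drift in the frame of casting_hole below 0.0165 m and horizontal distance between bar_hole and casting_hole below 0.008 m), for 0.2 s.
At the end, for the whole second after the job is handed in: The thick bolt stands in both holes, upright within 10 degrees, its axis within 15 mm of the casting hole's and its collar within 10 mm of the bar; the two holes are in line within 15 mm; the drift hangs upright (within 10 degrees) in the rack hole it came from, within 20 mm of where it started (horizontal distance between each of bolt, bar_hole and casting_hole below 0.015 m and z of bolt in the frame of casting_hole below 0.0075 m and angle between each of bolt, drift's own z axis and vertical below 0.17 rad and distance of drift from where it was at the start of the episode below 0.02 m); the robot touches nothing.
It also fails if it takes over 61 s, if anything falls off the work surface, if the arm or the gripper's body presses on something with over 40 N, if the wrist force passes 120 N, or if a joint passes its speed limit or range.

## Working session

There is one attempt and no reset: what is moved stays moved. The work goes in short steps, Python scripts to look and compute and a tool call to move; the robot and the scene stay as the last step left them, time stands still between calls to the robot, and variables do not carry over. Pictures are saved under pics/ and viewed, and the job is handed in when it is done.

Besides the shell and the picture viewer there is one more tool, called by a JSON object that holds its "name" and its "arguments". arm_command: Moves the arm, as the interface text tells. Its arguments: {"type":"object","properties":{"steps":{"type":"string"},"fingers":{"type":"number"},"newtons":{"type":"number"}},"required":["steps"]}

```bash
mkdir -p pics; ls; python3 - <<'E'
from workcell import *
import cv2,numpy as np
print(get_state(),pinch_z)
for c in("scene","top"):
    im=read_camera(c);cv2.imwrite(f"pics/{c}0.png",im[:,:,::-1]);print(c,camera_info(c))
    for n in("drift","bolt","casting_hole","bar_hole"):
        try:
            for d in trace(c,n): print(c,n,round(d['score'],2),d['box'])
        except Exception as e: print(n,e)
E
```

```text
pics
{'clock': 0.0, 'joint_pos': array([-1.33157614e+00,  3.14010022e-01,  4.49678166e-02,  1.30361544e+00,
       -1.81992774e-05,  1.43118806e+00]), 'qvel': array([ 5.19684820e-04,  2.62049469e-04,  5.54993638e-04, -1.07320162e-05,
        4.30575598e-04, -1.55343828e-03]), 'tau': array([-2.08617882e-05, -4.80629468e+01,  2.98530793e+01,  1.95991178e-02,
       -3.57660099e-05,  1.30062936e-06]), 'tcp_pos': array([ 0.21250966, -0.53372491,  0.23039885]), 'orientation': array([-6.17748628e-04,  8.27596240e-01, -5.61323078e-01, -6.96126403e-04]), 'wrist_force': array([ 0.35540127, -0.67509583,  0.35131418]), 'ft_torque': array([-0.04481445,  0.02632132,  0.01501503]), 'finger_gap': 0.08560406240712477} 0.0187
scene {'mtx': array([[453.86993835,   0.        , 279.06859939],
       [  0.        , 453.86993835, 215.8982041 ],
       [  0.        ,   0.        ,   1.        ]]), 'k1': -0.13878729271642026, 'R': array([[-0.88626503,  0.46269967,  0.02105476],
       [ 0.30483123,  0.61689878, -0.72561272],
       [-0.34872942, -0.63666704, -0.68778112]]), 't': array([0.49196819, 0.0074487
[... 294 characters left out ...]
]
top {'mtx': array([[447.50417081,   0.        , 279.74151164],
       [  0.        , 447.50417081, 200.67419545],
       [  0.        ,   0.        ,   1.        ]]), 'k1': -0.13417912246817537, 'R': array([[-0.01169007, -0.9998789 ,  0.01027225],
       [-0.98718695,  0.00990552, -0.15926019],
       [ 0.15913916, -0.0120024 , -0.9871832 ]]), 't': array([-0.11074423,  0.48732026,  0.81221242])}
top drift 0.9 [258.4, 236.0, 27.9, 25.3]
top drift 0.82 [274.8, 141.8, 28.5, 32.4]
top bolt 0.91 [306.4, 232.4, 30.6, 25.6]
top bolt 0.56 [315.5, 148.8, 26.8, 31.2]
top bolt 0.27 [275.7, 142.0, 28.3, 33.1]
top casting_hole 0.9 [33.7, 128.1, 173.5, 109.2]
top bar_hole 0.85 [42.2, 139.8, 125.9, 51.9]
```

View pics/scene0.png

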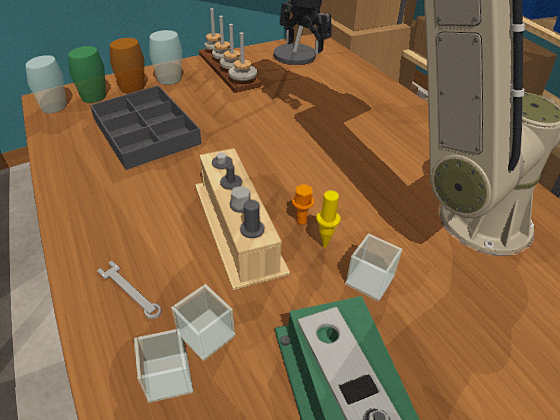

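View pics/top0.png

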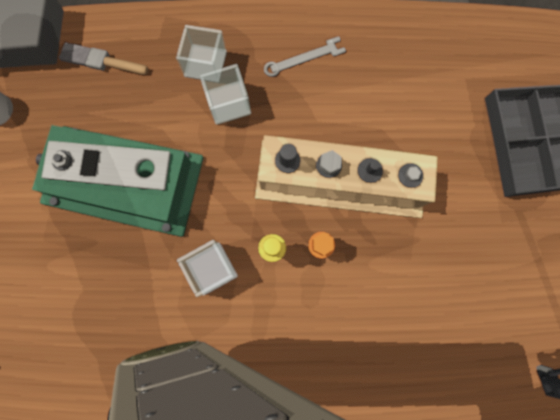

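```bash
python3 - <<'E'
import cv2,numpy as np
a=cv2.imread("pics/scene0.png");b=cv2.imread("pics/top0.png")
cv2.imwrite("pics/s_c1.png",cv2.resize(a[160:280,190:350],(800,600),interpolation=cv2.INTER_CUBIC))
cv2.imwrite("pics/t_c1.png",cv2.resize(b[120:270,230:430],(800,600),interpolation=cv2.INTER_CUBIC))
cv2.imwrite("pics/t_c2.png",cv2.resize(b[110:260,20:220],(800,600),interpolation=cv2.INTER_CUBIC))
E
```

```text
(no output)
```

View pics/s_c1.png

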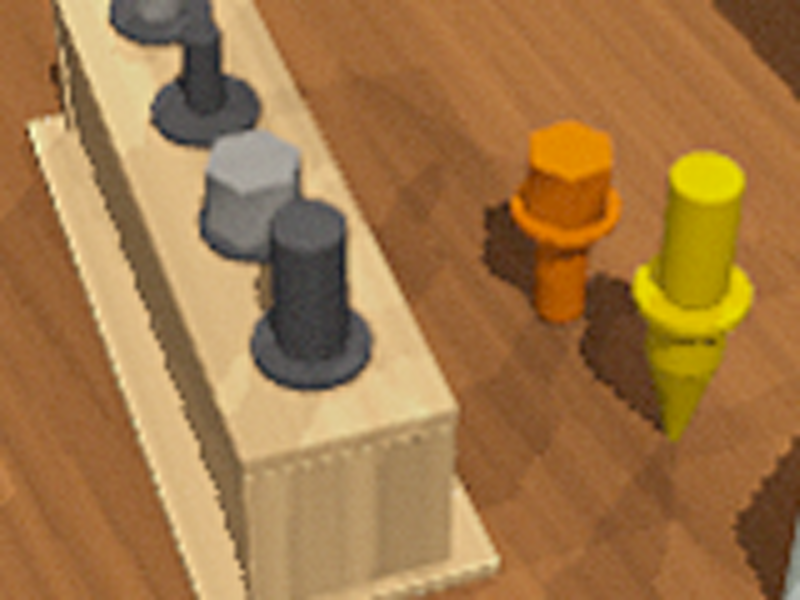

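View pics/t_c1.png

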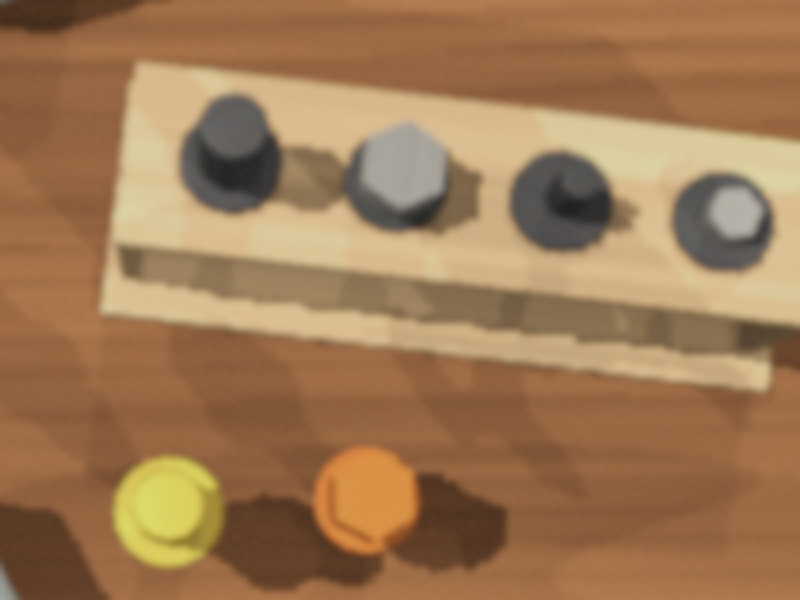

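View pics/t_c2.png

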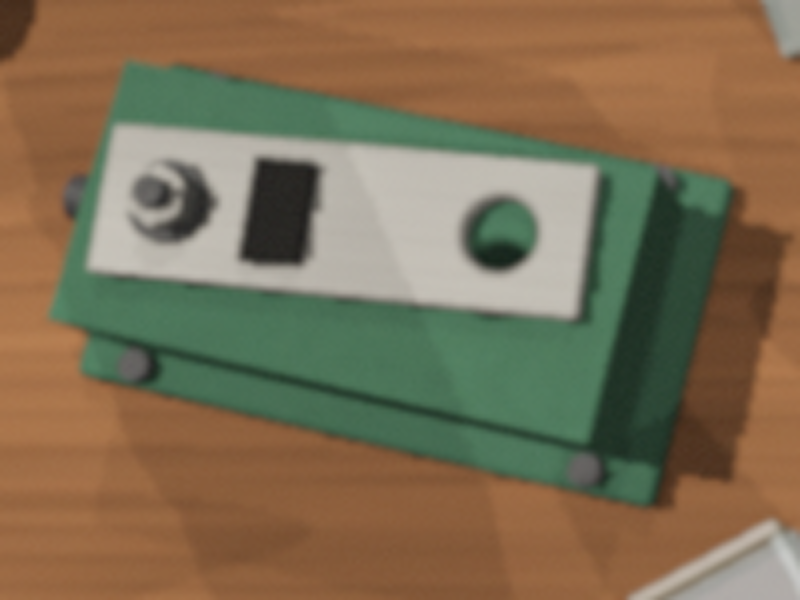

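```bash
cat > h.py <<'E'
from workcell import *
import cv2,numpy as np
from scipy.optimize import least_squares
CI={c:camera_info(c) for c in("scene","top")}
def proj(c,X):
    I=CI[c];p=np.atleast_2d(X)@I["R"].T+I["t"];s=p[:,:2]/p[:,2:];r2=(s**2).sum(1,keepdims=True)
    s=s*(1+I["k1"]*r2);return s@np.diag([I["mtx"][0,0],I["mtx"][1,1]])+I["mtx"][:2,2]
def ray(c,uv):
    I=CI[c];p=cv2.undistortPoints(np.array([[uv]],float),I["mtx"],np.array([I["k1"],0,0,0.]),None,None)[0,0]
    # refine for exact forward model
    d=(np.array(uv)-I["mtx"][:2,2])/np.array([I["mtx"][0,0],I["mtx"][1,1]])
    for _ in range(50): p=d/(1+I["k1"]*(p@p))
    o=-I["R"].T@I["t"];v=I["R"].T@np.array([*p,1]);return o,v/np.linalg.norm(v)
def atz(c,uv,z):
    o,v=ray(c,uv);return o+v*(z-o[2])/v[2]
def tri(s,t):
    f=lambda X:np.r_[proj("scene",X)[0]-s,proj("top",X)[0]-t]
    r=least_squares(f,[.5,0,.05]);return r.x,np.abs(r.fun).max()
E
python3 - <<'E'
from h import *
a=cv2.imread("pics/scene0.png")
cv2.imwrite("pics/s_c2.png",cv2.resize(a[290:420,260:433],(800,600),interpolation=cv2.INTER_CUBIC))
sc=lambda u,v:(190+u/5,160+v/5); tc=lambda u,v:(230+u/4,120+v/4)
for n,s,t in [("drift top",(308,225),(234,133)),("drift collar",(312,343),(231,162)),("bolt top",(254,163),(404,165)),("bolt collar",(250,215),(397,180)),("punch top",(202,42),(578,180)),("punch collar",(206,107),(561,200))]:
    print(n,tri(sc(*s),tc(*t)))
E
```

```text
drift top (array([ 0.54743166, -0.13031258,  0.15693647]), np.float64(0.15679605220495318))
drift collar (array([ 0.54899642, -0.12993153,  0.09722059]), np.float64(0.6644321852275255))
bolt top (array([ 0.53928358, -0.20403781,  0.12798035]), np.float64(0.7137926879399856))
bolt collar (array([ 0.54042133, -0.20500223,  0.09929244]), np.float64(0.09199707282695613))
punch top (array([ 0.53034052, -0.27836921,  0.13467065]), np.float64(0.9118197757315727))
punch collar (array([ 0.52994521, -0.27853955,  0.09908233]), np.float64(0.7141810861372164))
```

View pics/s_c2.png

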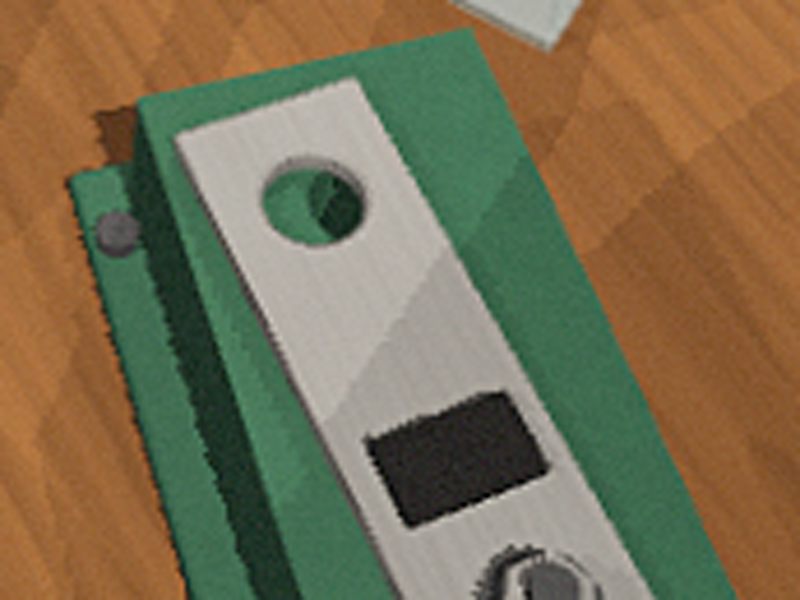

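```bash
python3 - <<'E'
from h import *
sc=lambda u,v:(260+u*173/800,290+v*130/600); tc=lambda u,v:(20+u/4,110+v/4)
P={}
for n,s,t in [("barhole",(314.5,200.5),(502,233)),("bar c+x",(175,135),(600,165)),("bar c-x",(355,78),(582,320)),
 ("blk1",(366,438),(320,160)),("blk2",(505,392),(302,265)),("blk3",(548,470),(240,260)),("blk4",(412,527),(256,158)),
 ("cast+x",(138,97),(660,170)),("cast-x",(470,30),(590,443)),("pivot stud",(550,578),(152,188))]:
    P[n],e=tri(sc(*s),tc(*t));print(n,P[n].round(4),e.round(2))
# top-only casting corners at z
for z in (.09,.1,.11):
    print(z,[atz("top",tc(*q),z)[:2].round(4) for q in [(127,63),(50,318),(590,443),(660,170)]])
E
```

```text
barhole [0.539  0.1308 0.0896] 0.94
bar c+x [0.5697 0.086  0.0914] 1.08
bar c-x [0.4983 0.0927 0.0882] 1.07
blk1 [0.5733 0.2166 0.0968] 0.87
blk2 [0.5243 0.2233 0.0944] 1.02
blk3 [0.5275 0.2526 0.095 ] 0.67
blk4 [0.5759 0.2481 0.0953] 0.64
cast+x [0.5698 0.0601 0.0813] 0.97
cast-x [0.4434 0.0895 0.0795] 1.01
pivot stud [0.5566 0.2875 0.1171] 0.71
0.09 [array([0.6274, 0.3187]), array([0.5038, 0.3468]), array([0.4436, 0.0857]), array([0.5691, 0.057 ])]
0.1 [array([0.6239, 0.3133]), array([0.5018, 0.3411]), array([0.4425, 0.0832]), array([0.5663, 0.055 ])]
0.11 [array([0.6204, 0.3079]), array([0.4999, 0.3353]), array([0.4413, 0.0808]), array([0.5635, 0.0529])]
```

Drift candidates (top image): dark stout (288,157), slim punch (371,170), yellow (272,247). I choose (288,157). Bolt candidates: thick grey hex (330,163), thin bolt (411,175), orange (321,245). I choose (330,163). The crops confirm the choices. In the crop the hex has its vertices along ±x. The bar hole is near (145,168) in the top image, with the dark overlap on its −x side.

{"name": "arm_command", "arguments": {"steps": "40 50 10 0.15; 80 100 10 0.3; 120 145 10 0.45; 160 195 10 0.6; 200 240 10 0.75; 240 290 10 0.9; 280 340 10 1.07; 320 385 10 1.07; 335 404 10 1.07; 335 404 10 1.07; 335 404 10 1.07", "fingers": 1, "newtons": 60}}

```text
clock: 1.88
tcp_pos: [0.5472, -0.1306, 0.2412]
orientation: [0.0, 0.998, -0.061, -0.0]
wrist_force: [-0.7, 0.0, 0.7]
finger_gap: 0.0854
```

```bash
python3 - <<'E'
from h import *
im=read_camera("scene")[:,:,::-1]
cv2.imwrite("pics/s1.png",cv2.resize(im[100:280,150:390],(800,600),interpolation=cv2.INTER_CUBIC))
E
```

```text
(no output)
```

View pics/s1.png

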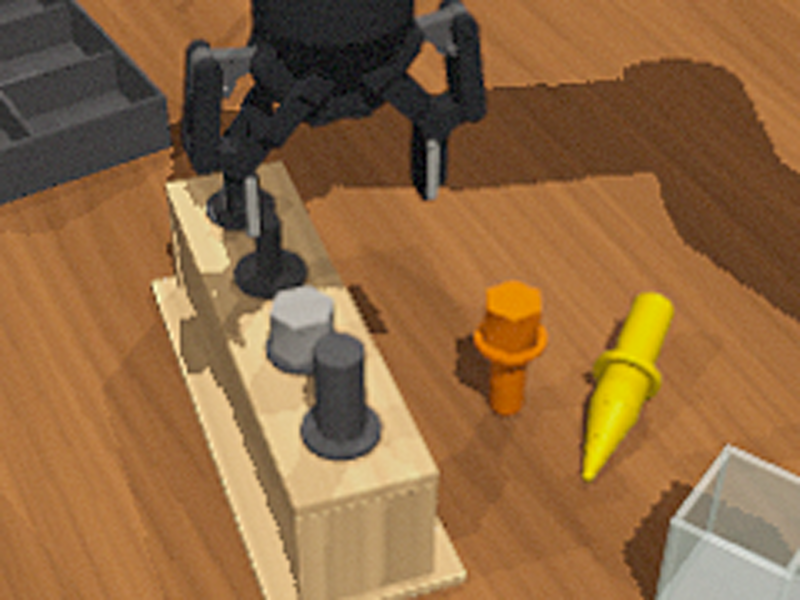

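The gripper is above the rack with its jaws set across it. The stout drift is at crop (340,390). The yellow look-alike has toppled by itself at crop (625,385).

{"name": "arm_command", "arguments": {"steps": "0 0 -50 0; 0 0 -90 0; 0 0 -115 0; 0 0 -127 0; 0 0 -127 0; 0 0 -127 0"}}

```text
clock: 2.68
tcp_pos: [0.5478, -0.1317, 0.1157]
orientation: [0.0, 0.998, -0.062, 0.001]
wrist_force: [0.4, 0.9, -0.4]
finger_gap: 0.0854
```

{"name": "arm_command", "arguments": {"steps": "0 0 0 0; 0 0 0 0; 0 0 0 0; 0 0 0 0; 0 0 0 0; 0 0 0 0", "fingers": -1, "newtons": 80}}

```text
clock: 3.42
tcp_pos: [0.549, -0.1319, 0.1166]
orientation: [0.001, 0.998, -0.062, 0.002]
wrist_force: [3.4, 0.4, 5.3]
finger_gap: 0.0285
```

```bash
python3 - <<'E'
from h import *
print(get_state())
im=read_camera("scene")[:,:,::-1]
cv2.imwrite("pics/s2.png",cv2.resize(im[100:280,150:390],(800,600),interpolation=cv2.INTER_CUBIC))
E
```

```text
{'clock': 3.425, 'joint_pos': array([-3.78020729e-01,  3.48804713e-01, -1.92098453e-01,  1.02514034e+00,
        8.53590558e-05,  1.31621401e+00]), 'qvel': array([ 0.00069416,  0.00143011, -0.00182011,  0.0006735 ,  0.00196168,
       -0.00123986]), 'tau': array([-6.68312106e-01, -4.46550107e+01,  2.41660523e+01,  9.96081121e-01,
       -4.41106260e-01, -1.87357573e-02]), 'tcp_pos': array([ 0.5490454 , -0.13193175,  0.11658884]), 'orientation': array([ 6.98627902e-04,  9.98093161e-01, -6.16797523e-02,  2.27179432e-03]), 'wrist_force': array([3.43027431, 0.36176345, 5.33594726]), 'ft_torque': array([ 0.11311735, -0.45325571,  0.02859908]), 'finger_gap': 0.028549940402698114}
```

View pics/s2.png

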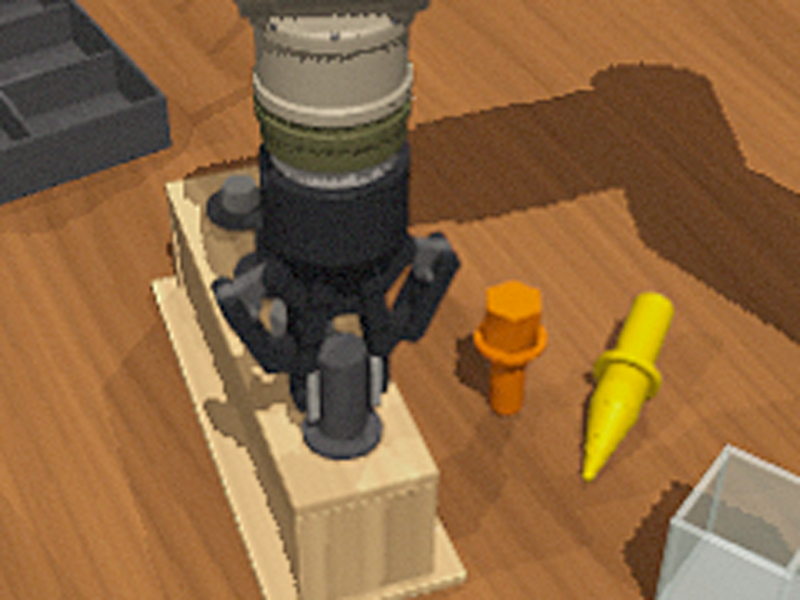

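The handle is between the pads. Lifting it out.

{"name": "arm_command", "arguments": {"steps": "0 0 20 0; 0 0 45 0; 0 0 70 0; 0 0 95 0; 0 0 115 0; 0 0 115 0; 0 0 115 0"}}

```text
clock: 4.35
tcp_pos: [0.5477, -0.1315, 0.2294]
orientation: [0.0, 0.998, -0.062, 0.0]
wrist_force: [-0.9, -0.7, -6.4]
finger_gap: 0.0289
```

```bash
python3 - <<'E'
from h import *
for c in("scene","top"):
    cv2.imwrite(f"pics/{c}3.png",read_camera(c)[:,:,::-1])
E
```

```text
(no output)
```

View pics/scene3.png

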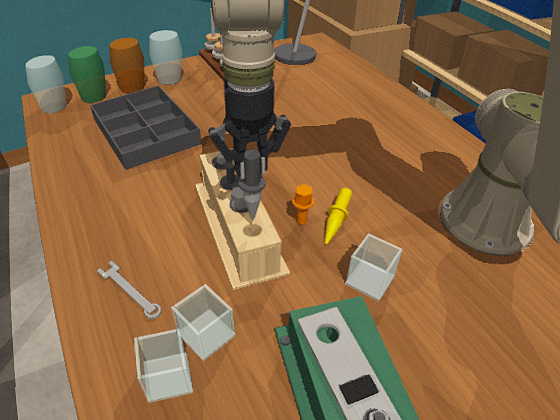

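View pics/top3.png

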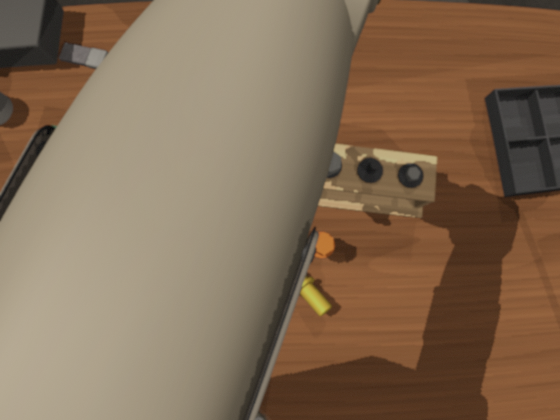

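```bash
python3 - <<'E'
from h import *
im=cv2.imread("pics/scene3.png");s=6;x0,y0=200,140
c=cv2.resize(im[140:240,200:325],None,fx=s,fy=s,interpolation=cv2.INTER_CUBIC)
# predicted drift at gripper: underside z = tcp z -.0245
T=np.array([.5477,-.1315,.2294]);u=T[2]-.0245
th=np.linspace(0,2*np.pi,60)
def circ(cx,cy,z,r,col):
    q=((proj("scene",np.c_[cx+r*np.cos(th),cy+r*np.sin(th),z+0*th])+.5-[x0,y0])*s-.5).astype(int)
    cv2.polylines(c,[q],True,col,1)
circ(T[0],T[1],u+.066,.015,(0,255,0));circ(T[0],T[1],u+.006,.024,(0,255,0));circ(T[0],T[1],u-.028,.0165,(0,255,0));circ(T[0],T[1],u-.083,.003,(0,255,0))
circ(.548,-.130,.092,.018,(0,0,255))
cv2.imwrite("pics/s3c.png",c)
E
```

```text
(no output)
```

View pics/s3c.png

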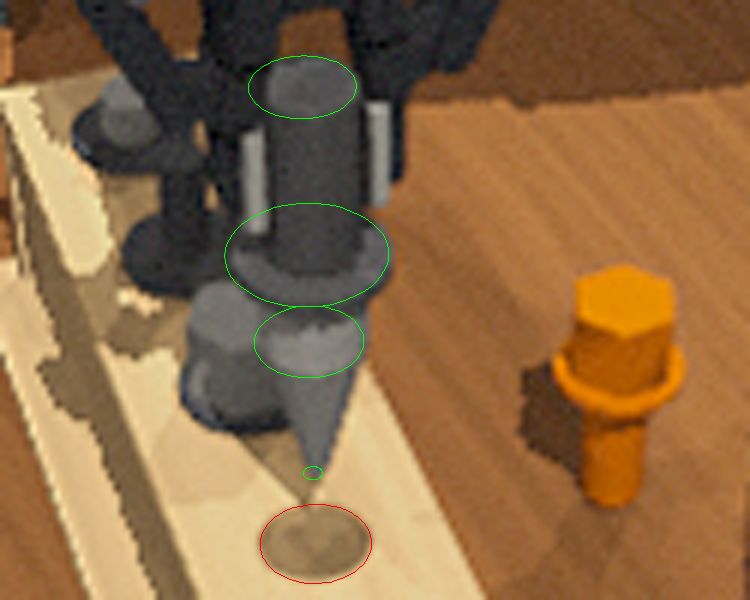

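```bash
python3 - <<'E'
from h import *
th=np.linspace(0,2*np.pi,60)
out=[]
for cam,f,(x0,y0,w,h) in (("scene","pics/scene0.png",(290,300,80,70)),("top","pics/top0.png",(110,130,80,70))):
    s=7;im=cv2.imread(f);c=cv2.resize(im[y0:y0+h,x0:x0+w],None,fx=s,fy=s,interpolation=cv2.INTER_CUBIC)
    def circ(cx,cy,z,r,col):
        q=((proj(cam,np.c_[cx+r*np.cos(th),cy+r*np.sin(th),z+0*th])+.5-[x0,y0])*s-.5).astype(int)
        cv2.polylines(c,[q],True,col,1)
    circ(.539,.1308,.0925,.018,(0,0,255));circ(.521,.134,.0825,.018,(255,255,0))
    out.append(c[:490,:400] if 0 else cv2.resize(c,(400,350)))
cv2.imwrite("pics/ov.png",np.hstack(out))
E
```

```text
(no output)
```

View pics/ov.png

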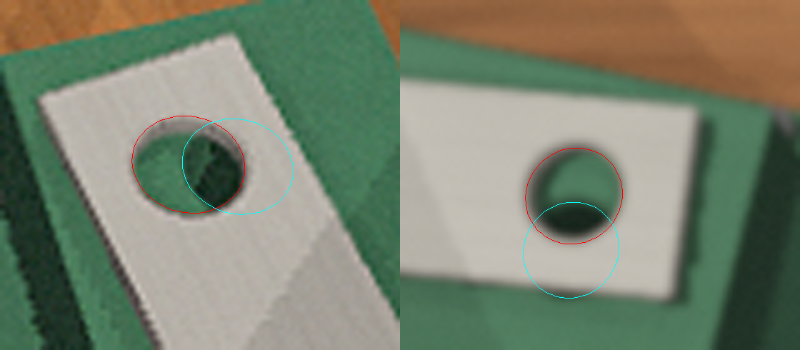

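Both overlays match: the bar hole is at (0.539,0.131) and the casting hole at (0.521,0.134). Next I move over the overlap.

{"name": "arm_command", "arguments": {"steps": "-2 30 5 0; -4 70 5 0; -7 115 5 0; -10 160 5 0; -13 205 5 0; -16 240 5 0; -18 258 3 0; -18 264 0 0; -18 264 0 0; -18 264 0 0; -18 264 0 0"}}

```text
clock: 5.82
tcp_pos: [0.5302, 0.1315, 0.2296]
orientation: [0.0, 0.998, -0.062, 0.001]
wrist_force: [-0.4, 0.3, -6.5]
finger_gap: 0.0283
```

```bash
python3 - <<'E'
from h import *
S=get_state();T=S["tcp_pos"];print(T,S["wrist_force"])
im=read_camera("scene")[:,:,::-1];s=5;x0,y0,w,h=270,250,130,110
c=cv2.resize(im[y0:y0+h,x0:x0+w],None,fx=s,fy=s,interpolation=cv2.INTER_CUBIC)
th=np.linspace(0,2*np.pi,60)
def circ(cx,cy,z,r,col):
    q=((proj("scene",np.c_[cx+r*np.cos(th),cy+r*np.sin(th),z+0*th])+.5-[x0,y0])*s-.5).astype(int)
    cv2.polylines(c,[q],True,col,1)
u=T[2]-.0245
circ(T[0],T[1],u+.006,.024,(0,255,0));circ(T[0],T[1],u-.028,.0165,(0,255,0));circ(T[0],T[1],u-.083,.003,(0,255,0))
cv2.imwrite("pics/s4.png",c)
E
```

```text
[0.53016981 0.13153984 0.22962397] [-0.40123434  0.32116084 -6.51197854]
```

View pics/s4.png

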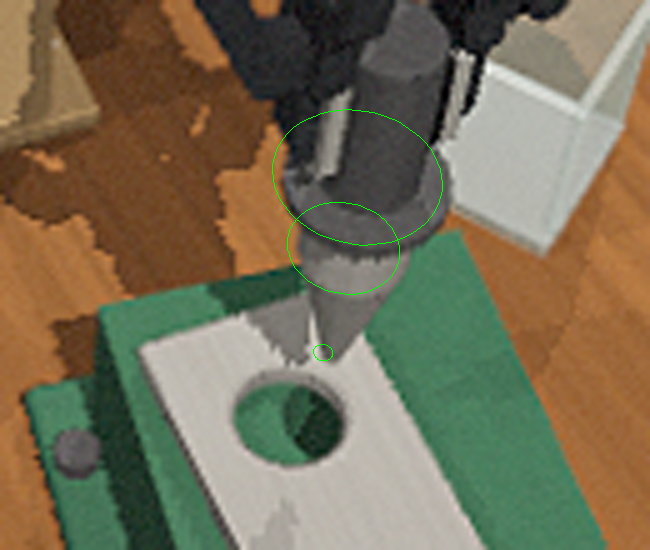

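The drift hangs straight and appears within about 3 mm of plan, inside the overlap tolerance. Lowering it gently into the overlap.

{"name": "arm_command", "arguments": {"steps": "0 0 -15 0; 0 0 -25 0; 0 0 -32 0; 0 0 -38 0; 0 0 -38 0"}}

```text
clock: 6.5
tcp_pos: [0.5298, 0.1317, 0.1911]
orientation: [0.0, 0.998, -0.062, -0.0]
wrist_force: [-0.3, -0.4, -6.6]
finger_gap: 0.0285
```

```bash
python3 - <<'E'
from h import *
S=get_state();T=S["tcp_pos"];print(T,S["wrist_force"])
im=read_camera("scene")[:,:,::-1];s=5;x0,y0,w,h=270,250,130,110
c=cv2.resize(im[y0:y0+h,x0:x0+w],None,fx=s,fy=s,interpolation=cv2.INTER_CUBIC)
cv2.imwrite("pics/s5.png",c)
E
```

```text
[0.52976959 0.13168394 0.19106865] [-0.26151941 -0.43477282 -6.57698488]
```

View pics/s5.png

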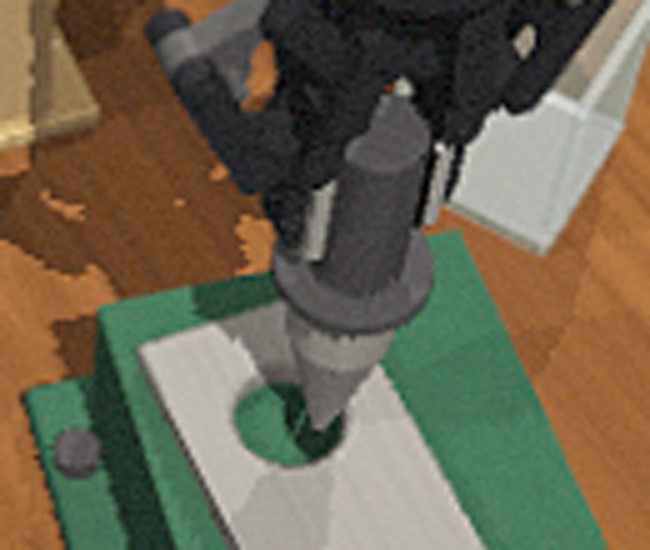

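The tip, at crop (325,430), is in the dark overlap. I continue down, then shift sideways.

{"name": "arm_command", "arguments": {"steps": "0 0 -6 0; 0 0 -11 0; 0 0 -16 0; 0 0 -16 0"}}

```text
clock: 7.05
tcp_pos: [0.5301, 0.1316, 0.1751]
orientation: [0.0, 0.998, -0.062, 0.0]
wrist_force: [0.4, -0.3, -6.6]
finger_gap: 0.0284
```

{"name": "arm_command", "arguments": {"steps": "-2 0 0 0; -4 1 -2 0; -6 1 -4 0; -8 1 -6 0; -8 1 -6 0"}}

```text
clock: 7.68
tcp_pos: [0.5216, 0.1326, 0.1689]
orientation: [0.0, 0.998, -0.062, -0.0]
wrist_force: [0.1, -1.3, -4.7]
finger_gap: 0.0284
```

{"name": "arm_command", "arguments": {"steps": "0 0 -5 0; 0 0 -10 0; 0 0 -15 0; 0 0 -15 0"}}

```text
clock: 8.18
tcp_pos: [0.5209, 0.1326, 0.1529]
orientation: [0.0, 0.998, -0.062, -0.001]
wrist_force: [1.0, -1.6, -6.5]
finger_gap: 0.0285
```

```bash
python3 - <<'E'
from h import *
S=get_state();T=S["tcp_pos"];print(T,S["wrist_force"],S["ft_torque"])
im=read_camera("scene")[:,:,::-1];s=5;x0,y0,w,h=270,250,130,110
c=cv2.resize(im[y0:y0+h,x0:x0+w],None,fx=s,fy=s,interpolation=cv2.INTER_CUBIC)
cv2.imwrite("pics/s6.png",c)
E
```

```text
[0.52093253 0.13258474 0.15288723] [ 1.02724349 -1.59662343 -6.499267  ] [-0.27101679 -0.35640423  0.04769672]
```

View pics/s6.png

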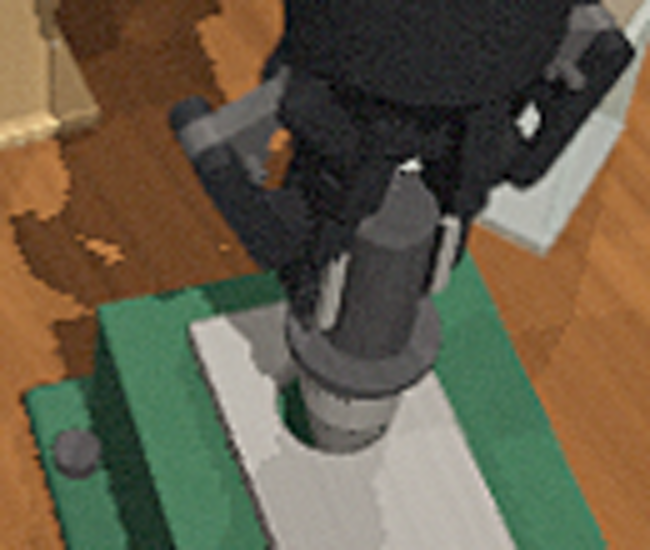

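The bar is following the drift. Continuing in small steps.

{"name": "arm_command", "arguments": {"steps": "0 0 -4 0; 0 0 -8 0; 0 0 -8 0"}}

```text
clock: 8.6
tcp_pos: [0.5207, 0.1325, 0.1447]
orientation: [0.001, 0.998, -0.062, -0.001]
wrist_force: [2.6, -1.5, -5.8]
finger_gap: 0.0286
```

{"name": "arm_command", "arguments": {"steps": "0 0 -4 0; 0 0 -8 0; 0 0 -8 0"}}

```text
clock: 8.98
tcp_pos: [0.52, 0.1324, 0.1359]
orientation: [0.001, 0.998, -0.062, -0.002]
wrist_force: [1.2, -2.2, -7.2]
finger_gap: 0.0286
```

{"name": "arm_command", "arguments": {"steps": "0 0 -4 0; 0 0 -8 0; 0 0 -8 0"}}

```text
clock: 9.35
tcp_pos: [0.5201, 0.1323, 0.1273]
orientation: [0.001, 0.998, -0.062, -0.002]
wrist_force: [3.0, -3.3, -8.6]
finger_gap: 0.0283
```

{"name": "arm_command", "arguments": {"steps": "0 0 -3 0; 0 0 -6 0; 0 0 -6 0"}}

```text
clock: 9.72
tcp_pos: [0.5201, 0.1322, 0.1209]
orientation: [0.001, 0.998, -0.062, -0.002]
wrist_force: [2.6, -2.7, -7.5]
finger_gap: 0.0285
```

{"name": "arm_command", "arguments": {"steps": "0 0 -2 0; 0 0 -4 0; 0 0 -4 0; 0 0 -4 0"}}

```text
clock: 10.22
tcp_pos: [0.5202, 0.1322, 0.1168]
orientation: [0.001, 0.998, -0.063, -0.002]
wrist_force: [1.5, -3.6, -7.3]
finger_gap: 0.0284
```

```bash
python3 - <<'E'
from h import *
S=get_state();T=S["tcp_pos"];print(T,S["wrist_force"],S["ft_torque"])
im=read_camera("scene")[:,:,::-1];s=5;x0,y0,w,h=270,250,130,110
c=cv2.resize(im[y0:y0+h,x0:x0+w],None,fx=s,fy=s,interpolation=cv2.INTER_CUBIC)
cv2.imwrite("pics/s7.png",c)
E
```

```text
[0.52015783 0.13223653 0.11678972] [ 1.45876861 -3.64100088 -7.26130784] [-0.79464776 -0.60284126 -0.01282464]
```

View pics/s7.png

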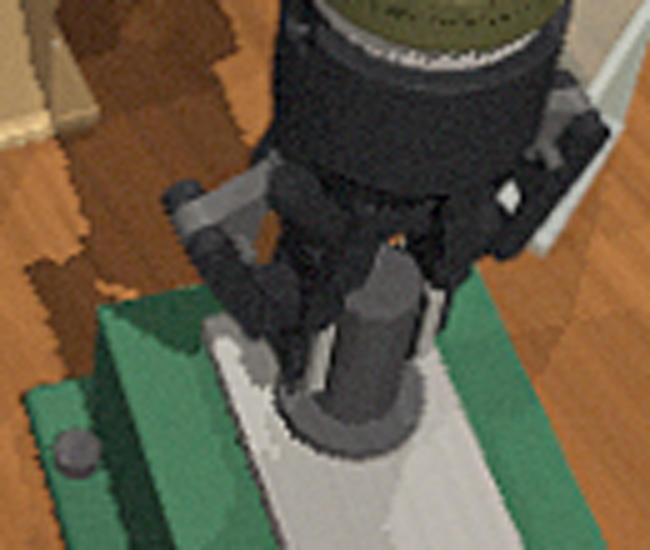

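{"name": "arm_command", "arguments": {"steps": "0 0 -2 0; 0 0 -4 0; 0 0 -4 0; 0 0 -4 0"}}

```text
clock: 10.78
tcp_pos: [0.5204, 0.1321, 0.1145]
orientation: [0.001, 0.998, -0.062, -0.001]
wrist_force: [-1.9, -5.5, 7.0]
finger_gap: 0.0284
```

Contact at TCP z 0.1145 with about 13 N, so the collar is on the bar. I hold briefly, then draw it out.

{"name": "arm_command", "arguments": {"steps": "0 0 0 0; 0 0 0 0; 0 0 0 0"}}

```text
clock: 11.15
tcp_pos: [0.5203, 0.1322, 0.1145]
orientation: [0.001, 0.998, -0.062, -0.001]
wrist_force: [-0.6, -3.5, -0.6]
finger_gap: 0.0288
```

{"name": "arm_command", "arguments": {"steps": "0 0 10 0; 0 0 25 0; 0 0 45 0; 0 0 65 0; 0 0 85 0; 0 0 105 0; 0 0 118 0; 0 0 118 0; 0 0 118 0"}}

```text
clock: 12.28
tcp_pos: [0.5197, 0.1324, 0.2318]
orientation: [0.001, 0.998, -0.062, -0.002]
wrist_force: [-0.6, 0.2, -7.2]
finger_gap: 0.0285
```

```bash
python3 - <<'E'
from h import *
S=get_state();T=S["tcp_pos"];print(T,S["wrist_force"],S["ft_torque"])
im=read_camera("scene")[:,:,::-1];s=5;x0,y0,w,h=270,250,130,110
cv2.imwrite("pics/s8full.png",im)
c=cv2.resize(im[y0:y0+h,x0:x0+w],None,fx=s,fy=s,interpolation=cv2.INTER_CUBIC)
cv2.imwrite("pics/s8.png",c)
E
```

```text
[0.51971893 0.13235631 0.23184663] [-0.63122012  0.1745065  -7.19804165] [ 0.00260125  0.00847838 -0.01890926]
```

View pics/s8.png

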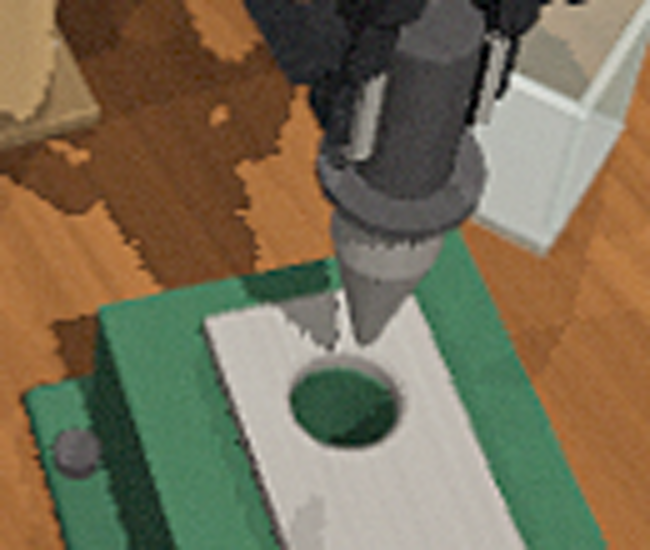

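The holes are aligned and clear. Returning the drift to its rack hole.

{"name": "arm_command", "arguments": {"steps": "3 -30 3 0; 8 -75 3 0; 13 -120 3 0; 18 -165 3 0; 23 -210 3 0; 26 -245 3 0; 28 -260 0 0; 28 -264 0 0; 28 -264 0 0; 28 -264 0 0; 28 -264 0 0"}}

```text
clock: 13.7
tcp_pos: [0.5476, -0.1308, 0.2318]
orientation: [0.001, 0.998, -0.062, -0.002]
wrist_force: [0.2, 0.6, -6.8]
finger_gap: 0.0285
```

```bash
python3 - <<'E'
from h import *
S=get_state();T=S["tcp_pos"];print(T,S["wrist_force"],S["ft_torque"])
im=read_camera("scene")[:,:,::-1];s=6;x0,y0=200,140
c=cv2.resize(im[140:240,200:325],None,fx=s,fy=s,interpolation=cv2.INTER_CUBIC)
cv2.imwrite("pics/s9.png",c)
E
```

```text
[ 0.5476237  -0.13080531  0.2318014 ] [ 0.22052842  0.61225964 -6.84345849] [-0.05597247 -0.0451301   0.00495709]
```

View pics/s9.png

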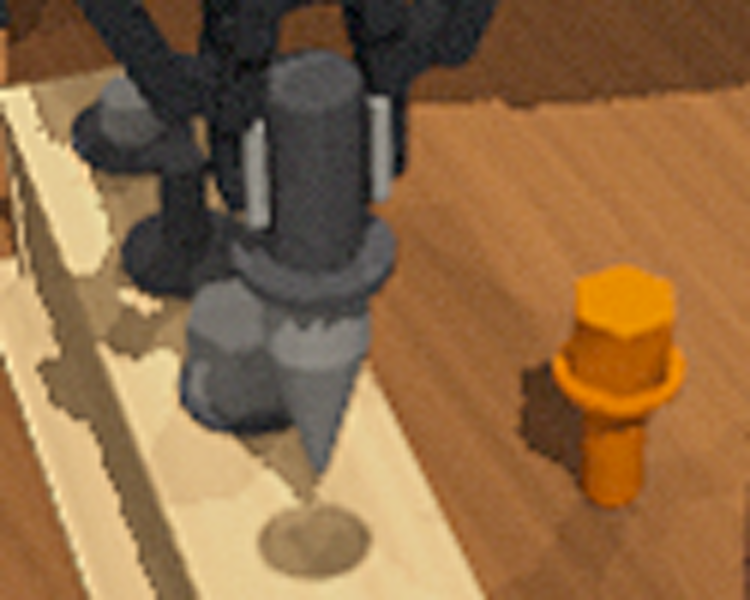

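{"name": "arm_command", "arguments": {"steps": "0 -1 -20 0; 0 -1 -40 0; 0 -1 -58 0; 0 -1 -70 0; 0 -1 -80 0; 0 -1 -80 0"}}

```text
clock: 14.5
tcp_pos: [0.5473, -0.1317, 0.1512]
orientation: [0.001, 0.998, -0.062, -0.003]
wrist_force: [-0.2, -0.4, -5.6]
finger_gap: 0.0279
```

{"name": "arm_command", "arguments": {"steps": "0 0 -8 0; 0 0 -16 0; 0 0 -23 0; 0 0 -28 0; 0 0 -30 0; 0 0 -30 0"}}

```text
clock: 15.25
tcp_pos: [0.5481, -0.1319, 0.1213]
orientation: [0.001, 0.998, -0.062, -0.002]
wrist_force: [5.3, -0.0, -7.5]
finger_gap: 0.028
```

{"name": "arm_command", "arguments": {"steps": "1 0 -2 0; 1 0 -4 0; 1 0 -6 0; 1 0 -7 0; 1 0 -7 0"}}

```text
clock: 15.88
tcp_pos: [0.5483, -0.1317, 0.1165]
orientation: [0.001, 0.998, -0.062, -0.002]
wrist_force: [-5.9, 2.1, 9.8]
finger_gap: 0.0285
```

Seated at the same height as at the start (0.1165). Release and rise.

{"name": "arm_command", "arguments": {"steps": "0 0 0 0; 0 0 0 0; 0 0 0 0; 0 0 0 0; 0 0 0 0", "fingers": 1}}

```text
clock: 16.5
tcp_pos: [0.5482, -0.1316, 0.1163]
orientation: [0.001, 0.998, -0.062, -0.002]
wrist_force: [0.4, -0.1, 0.2]
finger_gap: 0.0853
```

{"name": "arm_command", "arguments": {"steps": "0 0 25 0; 0 0 60 0; 0 0 95 0; 0 0 105 0; 0 -74 105 0.15; 0 -74 105 0.3; 0 -74 105 0.4; 0 -74 105 0.4"}}

```text
clock: 17.5
tcp_pos: [0.5477, -0.2057, 0.22]
orientation: [0.001, 0.991, 0.137, -0.003]
wrist_force: [-0.1, 0.4, -0.2]
finger_gap: 0.085
```

```bash
python3 - <<'E'
from h import *
S=get_state();print(S["tcp_pos"],S["wrist_force"],S["joint_pos"])
im=read_camera("scene")[:,:,::-1];s=6;x0,y0=200,140
c=cv2.resize(im[140:260,180:310],None,fx=5,fy=5,interpolation=cv2.INTER_CUBIC)
cv2.imwrite("pics/s10.png",c)
cv2.imwrite("pics/t10.png",read_camera("top")[:,:,::-1])
E
```

```text
[ 0.5477111  -0.2057405   0.22003867] [-0.13903703  0.39759708 -0.17043403] [-0.49408789  0.33972419  0.05580835  1.29070474 -0.00464318  0.80171522]
```

View pics/s10.png

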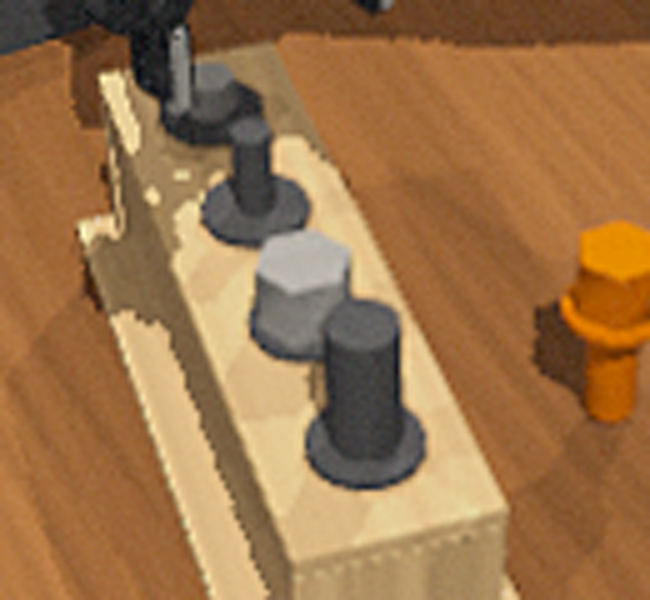

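View pics/t10.png

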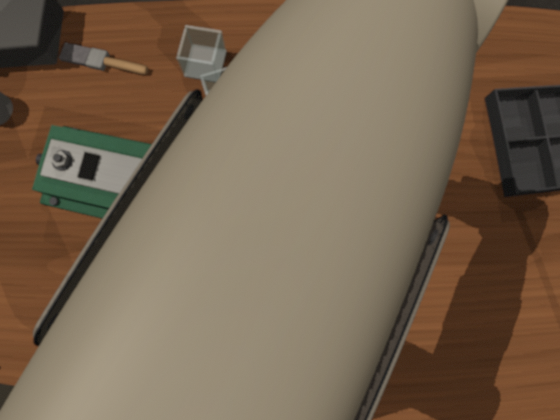

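The drift hangs in its original hole. Next I measure the bolt head's flats.

```bash
python3 - <<'E'
from h import *
out=[]
def draw(cam,f,x0,y0,w,h,s,C,z,a):
    im=cv2.imread(f);c=cv2.resize(im[y0:y0+h,x0:x0+w],None,fx=s,fy=s,interpolation=cv2.INTER_CUBIC)
    t=a+np.arange(6)*np.pi/3;R=.035/np.sqrt(3)
    q=((proj(cam,np.c_[C[0]+R*np.cos(t),C[1]+R*np.sin(t),z+0*t])+.5-[x0,y0])*s-.5).astype(int)
    cv2.polylines(c,[q],True,(0,255,0),1);return cv2.resize(c,(390,400))
C=(.5395,-.2042)
for a in (0,-.12):
  cv2.imwrite(f"pics/hex{a}.png",np.hstack([draw("top","pics/top0.png",310,143,39,40,10,C,.127,a),draw("scene","pics/s8full.png",220,175,39,40,10,C,.127,a)]))
E
```

```text
(no output)
```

View pics/hex0.png

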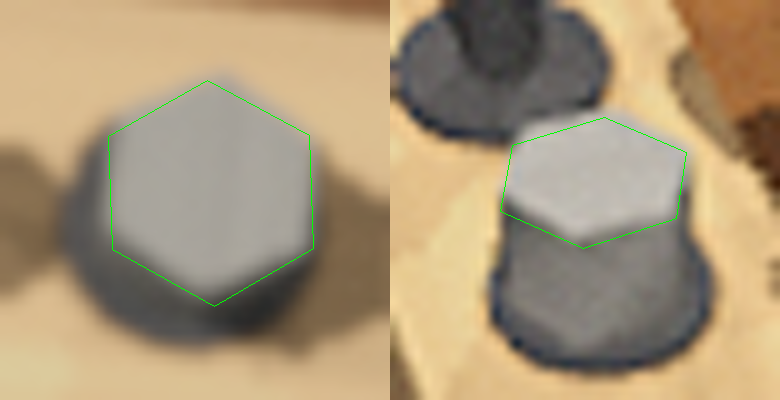

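View pics/hex-0.12.png

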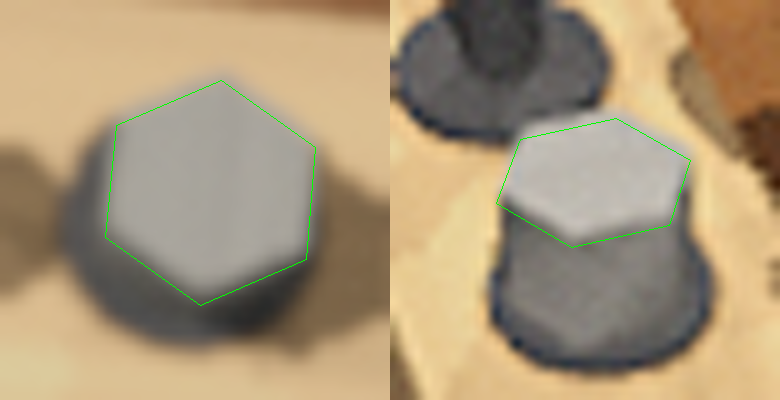

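{"name": "arm_command", "arguments": {"steps": "-7 1 0 0.18; -7 1 -30 0.18; -7 1 -60 0.18; -7 1 -85 0.18; -7 1 -105 0.18; -7 1 -114 0.18; -7 1 -115 0.18; -7 1 -115 0.18"}}

```text
clock: 18.6
tcp_pos: [0.5415, -0.2045, 0.1063]
orientation: [0.002, 0.974, 0.226, -0.002]
wrist_force: [-0.6, -0.2, 0.0]
finger_gap: 0.0856
```

```bash
python3 - <<'E'
from h import *
S=get_state();print(S["tcp_pos"],S["wrist_force"],S["orientation"])
im=read_camera("scene")[:,:,::-1]
c=cv2.resize(im[140:260,180:310],None,fx=5,fy=5,interpolation=cv2.INTER_CUBIC)
cv2.imwrite("pics/s11.png",c)
E
```

```text
[ 0.54147438 -0.20453787  0.1063341 ] [-0.57838327 -0.19799157  0.04085016] [ 0.00162523  0.9742363   0.22551454 -0.00204648]
```

View pics/s11.png

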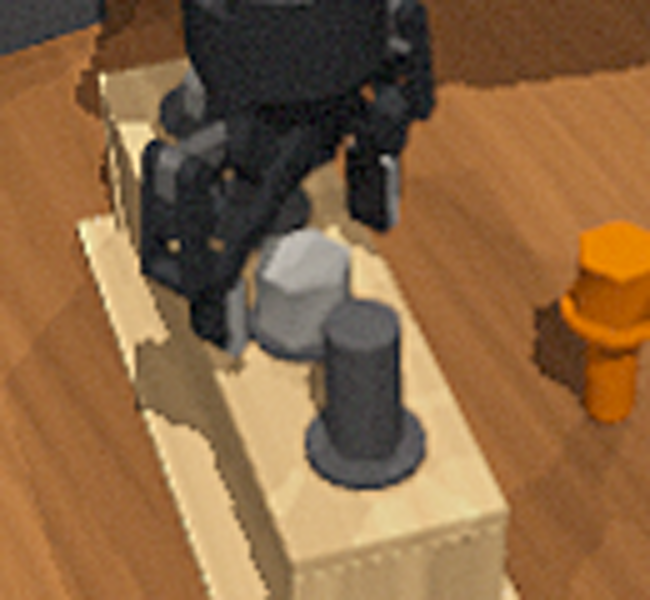

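The jaws straddle the head. Closing.

{"name": "arm_command", "arguments": {"steps": "0 0 -1 0; 0 0 -1 0; 0 0 -1 0; 0 0 -1 0; 0 0 -1 0; 0 0 -1 0", "fingers": -1}}

```text
clock: 19.4
tcp_pos: [0.5417, -0.205, 0.1062]
orientation: [0.002, 0.974, 0.225, -0.002]
wrist_force: [-2.2, -0.3, 4.4]
finger_gap: 0.0378
```

{"name": "arm_command", "arguments": {"steps": "0 0 10 0; 0 0 30 0; 0 0 55 0; 0 0 80 0; 0 0 95 0; 0 0 95 0; 0 0 95 0"}}

```text
clock: 20.27
tcp_pos: [0.5411, -0.2046, 0.2]
orientation: [0.001, 0.974, 0.225, -0.002]
wrist_force: [-0.6, 0.1, -4.5]
finger_gap: 0.0375
```

```bash
python3 - <<'E'
from h import *
S=get_state();print(S["tcp_pos"],S["wrist_force"],S["orientation"],S["ft_torque"])
im=read_camera("scene")[:,:,::-1]
c=cv2.resize(im[140:260,180:310],None,fx=5,fy=5,interpolation=cv2.INTER_CUBIC)
cv2.imwrite("pics/s12.png",c)
E
```

```text
[ 0.54108416 -0.20464547  0.19999691] [-0.6310345   0.13089135 -4.48385541] [ 0.00149712  0.97426344  0.22539408 -0.00245344] [ 0.02644057  0.01869456 -0.02742144]
```

View pics/s12.png

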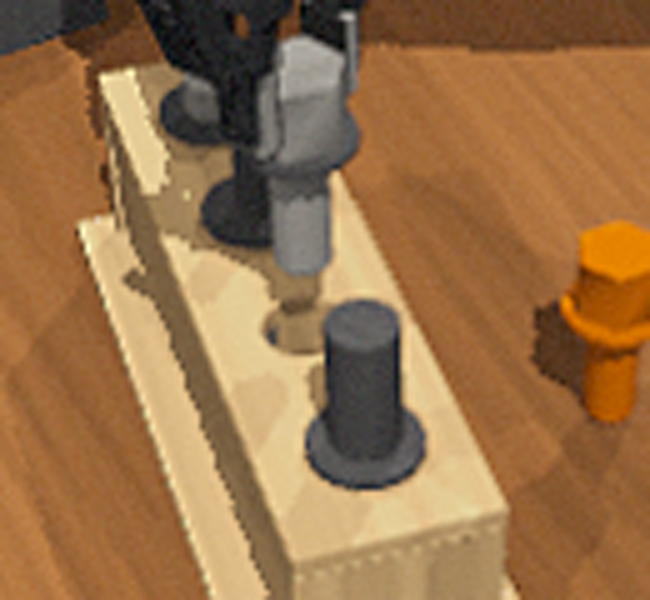

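The bolt is held upright. The drift's handle top is at 0.158, so I lift higher before crossing over it.

{"name": "arm_command", "arguments": {"steps": "0 0 25 0; 0 0 50 0; -1 15 62 0; -4 60 62 0; -7 110 62 0; -10 160 62 0; -13 210 62 0; -16 260 60 0; -18 300 50 0; -20 325 40 0; -20 337 30 0; -20 337 20 0; -20 337 10 0; -20 337 10 0; -20 337 10 0"}}

```text
clock: 22.2
tcp_pos: [0.5213, 0.1317, 0.21]
orientation: [0.001, 0.974, 0.225, -0.002]
wrist_force: [0.3, 0.2, -5.2]
finger_gap: 0.0379
```

```bash
python3 - <<'E'
from h import *
S=get_state();T=S["tcp_pos"];print(T,S["wrist_force"])
im=read_camera("scene")[:,:,::-1];s=5;x0,y0,w,h=270,250,130,110
c=cv2.resize(im[y0:y0+h,x0:x0+w],None,fx=s,fy=s,interpolation=cv2.INTER_CUBIC)
cv2.imwrite("pics/s13.png",c)
E
```

```text
[0.52126112 0.13167154 0.21003115] [ 0.29297405  0.17303836 -5.19038969]
```

View pics/s13.png

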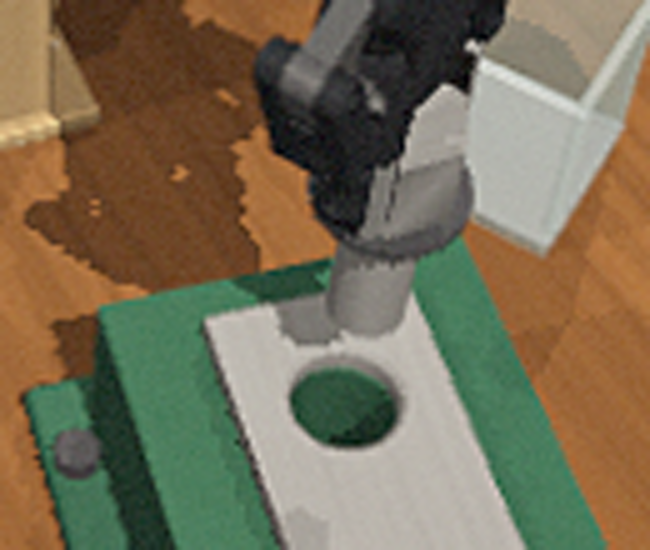

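{"name": "arm_command", "arguments": {"steps": "0 0 -15 0; 0 0 -30 0; 0 0 -42 0; 0 0 -52 0; 0 0 -60 0; 0 0 -60 0"}}

```text
clock: 23.0
tcp_pos: [0.5209, 0.1318, 0.1495]
orientation: [0.001, 0.974, 0.225, -0.003]
wrist_force: [-0.0, 0.2, -4.8]
finger_gap: 0.0379
```

```bash
python3 - <<'E'
from h import *
S=get_state();T=S["tcp_pos"];print(T,S["wrist_force"])
im=read_camera("scene")[:,:,::-1];s=5;x0,y0,w,h=270,250,130,110
c=cv2.resize(im[y0:y0+h,x0:x0+w],None,fx=s,fy=s,interpolation=cv2.INTER_CUBIC)
cv2.imwrite("pics/s14.png",c)
E
```

```text
[0.52092904 0.13178164 0.149514  ] [-0.04170304  0.22914146 -4.79970351]
```

View pics/s14.png

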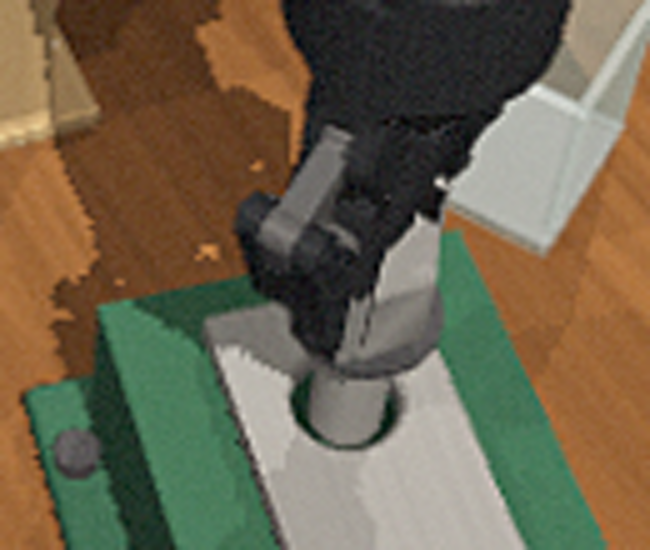

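The shank is centred in the hole. Lowering on to contact.

{"name": "arm_command", "arguments": {"steps": "0 0 -12 0; 0 0 -24 0; 0 0 -34 0; 0 0 -39 0; 0 0 -42 0; 0 0 -42 0"}}

```text
clock: 23.8
tcp_pos: [0.5214, 0.1318, 0.1081]
orientation: [0.001, 0.974, 0.225, -0.002]
wrist_force: [-0.2, 0.5, -4.5]
finger_gap: 0.0379
```

{"name": "arm_command", "arguments": {"steps": "0 0 -2 0; 0 0 -4 0; 0 0 -4 0"}}

```text
clock: 24.18
tcp_pos: [0.5216, 0.1319, 0.1043]
orientation: [0.001, 0.974, 0.225, -0.002]
wrist_force: [0.3, -0.2, -3.3]
finger_gap: 0.0377
```

{"name": "arm_command", "arguments": {"steps": "0 0 -1 0; 0 0 -2 0; 0 0 -2 0"}}

```text
clock: 24.55
tcp_pos: [0.5224, 0.1317, 0.1042]
orientation: [0.002, 0.974, 0.225, -0.001]
wrist_force: [-2.4, -1.0, 8.9]
finger_gap: 0.0381
```

The collar is seated on the bar. Release, rise clear and look.

{"name": "arm_command", "arguments": {"steps": "0 0 0 0; 0 0 0 0; 0 0 0 0; 0 0 0 0; 0 0 0 0", "fingers": 1}}

```text
clock: 25.18
tcp_pos: [0.5223, 0.1317, 0.104]
orientation: [0.002, 0.974, 0.225, -0.001]
wrist_force: [0.7, 0.3, -0.9]
finger_gap: 0.0853
```

{"name": "arm_command", "arguments": {"steps": "0 0 20 0; 0 0 50 0; 0 0 90 0; 0 0 120 0; -60 0 140 0; -100 0 150 0; -120 -50 150 0; -120 -100 150 0; -120 -160 150 0; -120 -200 150 0; -120 -200 150 0; -120 -200 150 0"}}

```text
clock: 26.68
tcp_pos: [0.4021, -0.0681, 0.254]
orientation: [0.002, 0.974, 0.225, -0.001]
wrist_force: [-0.0, 0.6, -0.0]
finger_gap: 0.0854
```

```bash
python3 - <<'E'
from h import *
S=get_state();T=S["tcp_pos"];print(S["clock"],T,S["wrist_force"])
for c in("scene","top"): cv2.imwrite(f"pics/{c}15.png",read_camera(c)[:,:,::-1])
im=cv2.imread("pics/scene15.png")
a=cv2.resize(im[280:370,270:370],(400,360),interpolation=cv2.INTER_CUBIC);b=cv2.resize(im[160:250,195:295],(400,360),interpolation=cv2.INTER_CUBIC)
cv2.imwrite("pics/c15.png",np.hstack([a,b]))
E
```

```text
26.675 [ 0.40213681 -0.06810333  0.25396796] [-0.01751069  0.5704818  -0.00642321]
```

View pics/scene15.png

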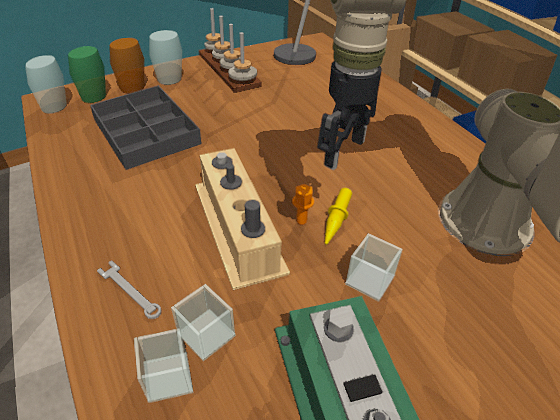

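View pics/c15.png

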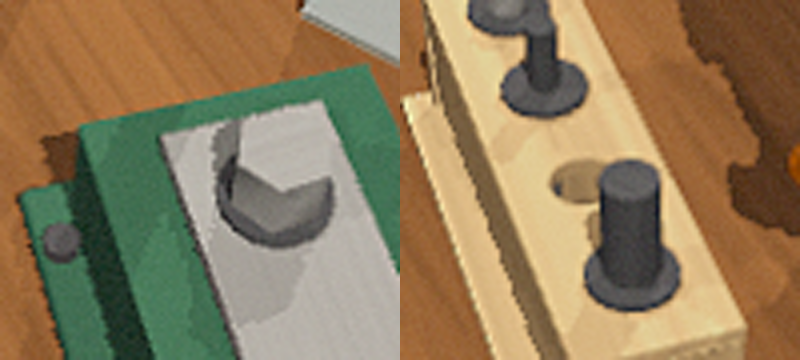

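View pics/top15.png

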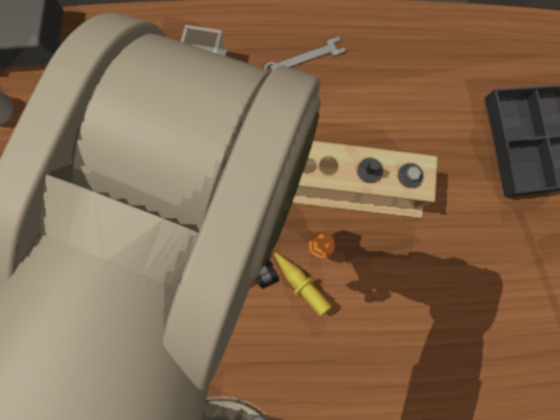

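```bash
python3 - <<'E'
from h import *
im=cv2.imread("pics/scene15.png");s=6;x0,y0,w,h=290,290,100,80
c=cv2.resize(im[y0:y0+h,x0:x0+w],None,fx=s,fy=s,interpolation=cv2.INTER_CUBIC)
th=np.linspace(0,2*np.pi,60)
for z,r,col in((.0955,.024,(0,255,0)),(.1255,.0187,(0,0,255))):
    q=((proj("scene",np.c_[.521+r*np.cos(th),.134+r*np.sin(th),z+0*th])+.5-[x0,y0])*s-.5).astype(int)
    cv2.polylines(c,[q],True,col,1)
cv2.imwrite("pics/c16.png",c)
E
```

```text
(no output)
```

View pics/c16.png

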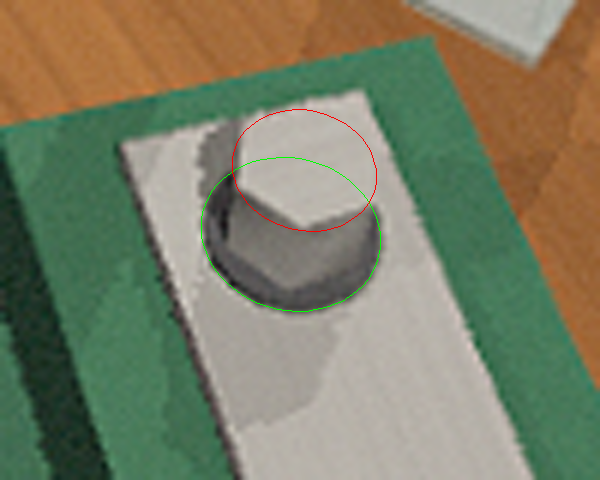

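The collar and head match the predicted seated pose within 1–2 mm. Handing in.

```bash
python3 -c "
from workcell import *
hand_in();print(get_state()['clock'])"
```

```text
the job is handed in; nothing more can be done
the job is handed in; nothing more can be done
```

I worked the drift down through both holes until its collar met the bar, which brought the holes into line. I then hung it back in its own rack hole, put the thick bolt down through both holes, and released it. I handed in shortly after 26.7 s of the 61 s allowed; no verdict was reported.

**Last checks:**
- **Drift:** the collar met the bar at TCP z 0.1145, with the wrist force rising by about 14 N. It was back in the rack at TCP z 0.1165, the same height as when I gripped it, and it stands upright in the picture.
- **Holes:** with the drift out, the camera showed the two holes in line and clear.
- **Bolt:** it met the bar at TCP z 0.104, the predicted height. The overlay shows its collar and head within about 1–2 mm of the pose predicted for a seated bolt over the casting hole.
- **Robot:** it is clear of everything, with the wrist force near zero.

**Did not go exactly as expected:**
- The gripper read 28.5 mm on the 30 mm handle and 37.5 mm on the 35 mm hex head. The second probably means the head sat slightly rotated in the jaws.
- The drift showed up to about 3 mm away from where the TCP said it was in the scene camera. It did not affect the fits.
- The top camera was blocked by the arm at the end, so the final check of the bolt used the scene camera only.
- The yellow look-alike toppled over before I had touched anything, and it stayed on the table.

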